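Open the bench pen's double-catch gate and hold it wide

ROBOT

A 6-joint arm with a two-finger parallel gripper is mounted at the origin on the work surface. World frame = base frame: x ahead of the robot, y to its left, z up, the work surface at z = 0. Lengths are in m, angles in rad, forces in N, time in s.
With the tool pointing down it reaches from about 0.35 to 0.775 m from the base axis. Payload 7.3 kg.
Tool frame: the origin (TCP) lies at the very end of the fingers, on their centre line; the grasp point (between the pads) lies 19 mm behind it; z points along the fingers, y is the direction in which the jaws open and shut (so a half turn about z gives the same grasp; the last joint's range is limited). The gripper opens to 92 mm and grips with 3 to 60 N. Pads are 19 mm wide; open, the fingers measure 130 mm over their backs; the gripper's body (75 mm by 190 mm) begins 47 mm behind the grasp point.
Start: joints at [1.012, 0.342, 1.524, -0, 1.275, -0.146], TCP at [0.211, 0.481, 0.227] pointing down, gripper open.
Joint ranges: [-2.53, 2.53], [-0.77, 2.02], [0.04, 2.7], [-1, 4.14], [0.28, 2.66], [-3.11, 3.11]. Speed limits (rad/s): [2.57, 2.57, 3.14, 3.14, 3.14, 3.14].

INTERFACE

Orientations are given as a unit quaternion [x, y, z, w].
In Python, from cell import telemetry, viewer, hand_in, spotter gives the robot as it stands. The module is installed in compiled form; this text tells all that it offers.
- The arm moves only by the tool servo_tool, never from a script. Its argument "motion" is a list of rows, each a list of 6 numbers: the shift along the world's x, y, z in mm, then the turn, a rotation vector about the world's x, y, z in degrees. In form: [[tx, ty, tz, wx, wy, wz], ...]. A call has 1 to 10 rows; each row is the pose to reach, as a shift and turn from the pose commanded when the call began; what a row does not reach only later rows make up. A row lasts 1/10 s, in which the tool goes at most 50 mm and 8.59 degrees, less where a joint would pass 70% of its speed; a pose out of reach is approached as far as the arm can. A call with a gripper value outside its range is refused whole. "hand" is the finger opening in mm, from 0 to 91.8, set as the call begins (left out, the last holds). The fingers move at their own pace and stop on an object; "squeeze" is the grip in N (left out, the last holds). Time passes only in rows, so rows that repeat a pose let the fingers close. It gives the time, the measured TCP pose, the force and the opening at its end, in the units of the state.
- telemetry.read_state(): the state, without advancing time (a new reading comes with each control period).
- viewer.camera(name): name is "scene" or "top"; returns a dict with "pixels" (400x640x3 uint8, blue, green, red), "depth" (400x640 float32, m along the optical axis (not along the pixel's ray), 0 where there is no reading), "intrinsics" (3x3 intrinsics, pixels), "position" and "attitude" of the camera in the world. Camera axes: x right, y down, z forward; pixel columns grow to the right and rows downward; lengths in m; the calibration is good to about 2 mm. A picture is of the moment at which its call begins.
- hand_in(): hands the job in, once; it reports no verdict.
Trained networks look in a picture, given as the dict that the camera call returned (one of the last four; its "shot" number tells which), for a name from the list of things; names that differ only in an ending like _2 or _b are one class to them, and where a whole thing is asked for, a point or a joint stands for the part that bears it (a point fixed in the world has none). Each returns a list of dicts, best first, with "confidence" (0 to 1); they miss things now and then, are a little off and sometimes report something else, mostly with a low value. They report only what shows in the picture. A call takes as long as a camera call.
- spotter.spot_in(picture, target): "point" ([x, y, z] in m, in world coordinates, good to about 4 mm: the middle of the surface that is visible of it).
- spotter.masks_of(picture, target): "mask" (400x640 bool, what is visible of it).
The state is a dict: "clock": time; "q": joint angles; "qd": joint speeds; "tau": joint torques, N m; "ee_pos": TCP position; "tool_rot": TCP orientation; "force": force on the tool from outside, world axes, zero at the start; "torque": the same for the moment, N m; "grip_width": opening from 0.0 (shut) to 1.0 (fully open).
Only numpy, scipy, OpenCV 4.12 (cv2) and the standard library are available. Lean on these libraries where they do the work, as an engineer would, in place of code of your own. Each camera call takes 0.05 s, during which the arm holds its last target.

TASK

The radish tray is about to be slid into the small-animal pen on the classroom bench, so open the pen's sprung gate and hold it for the person with the tray. First squeeze the safety catch on the fixed rail beside the gate until its bolt is drawn back (it stays back), then squeeze the latch grip on the gate and, with it squeezed, swing the gate outwards past its click-stop until it stands square to the pen's front or wider. Finish while still holding it there, steady and with the grip still squeezed in the hand (the gate springs shut if let go), and leave the radish tray, the scale and the vial rack where they stand.

Things in the scene. Friction and masses are not known exactly. Their poses are not given: they have to be found in the camera images.
- pen: Wire pen with grey square-tube posts on a plywood board, fixed to the bench; 504 wide, 390 deep, rails 240 mm high, catches up to 297. Origin: on the bench, on the gate's vertical hinge axis, at the left end of the front as the robot sees it. +x points into the pen, square to its front. Along -y: shut gate to 236 mm, latch post at 250, fixed panel to 452.
- gate_angle (a joint): Gate angle, rad: 0 shut, grows as its free end swings out of the pen (pen -x, towards the robot; clockwise from above), 1.57 square to the front, stop at 1.80. Barred beyond 0.02 until safety bolt and latch tongue are both drawn. A hinge spring always pulls it shut (0.12 N m when shut, 0.44 at 1.6): let go from wide, it swings shut.
- gate_hinge (a point): Point on the gate's vertical hinge axis, 275 mm above the bench.
- click_stop (a point): Midpoint of a steel ridge, 58 mm from the hinge axis, 247 mm above the bench, on a fixed quarter-round steel plate (radius 75 mm). A sprung ball under a steel bridge on the gate (top 270 mm high) rides over it: the ball meets the ridge at a gate angle of 0.92 rad and is past it from 1.18. Passing takes up to 1.1 N m, about 6 N at the latch grip.
- gate: Wire gate 224 x 216 mm in 16 mm tube. On its top rail sits the latch grip: black housing (28 mm wide, top 251 mm above the bench) with an upright fixed thumb bar and an upright sliding trigger bar, both 24 mm wide across the gate, 7 thick, standing free from 251 to 297 mm above the bench. Origin: on the hinge axis at bench height; -y along the gate to its free end.
- latch_grip (a point): Where to squeeze the latch grip, moving with the gate: 173.5 mm from the hinge axis along the gate, 275 mm above the bench. Outer face of the fixed bar: 15.5 mm from here towards the hinge. Outer face of the trigger bar: 30.5 mm from here towards the free end, at rest (46 mm over both bars; 30 mm when fully squeezed, with this point midway).
- latch (a joint): Travel of the latch's trigger bar towards the fixed bar (towards the hinge), m: 0 out, 0.016 fully squeezed. Its steel tongue enters the latch post and is clear of it from 0.008. A spring pushes it out again (5 N at rest, 11 N fully squeezed).
- safety_grip (a point): Where to squeeze the safety catch, on the fixed rail beyond the latch post: 320.5 mm from the hinge axis along pen -y, 275 mm high. Bars and housing as on the latch grip. Outer face of the fixed thumb rest: 15.5 mm from here, away from the gate. Outer face of the sliding tab: 30.5 mm from here towards the gate when shut; 86 mm lie between it and the latch trigger.
- safety (a joint): Travel of the safety catch's tab and bolt away from the gate, towards the thumb rest, m: 0 shut (starts at 0 to 0.003), 0.016 fully drawn (30 mm over tab and rest). The bolt enters a steel eye on the gate and is clear of it from 0.008. It slides stiffly (about 5 N) and stays where it is put.
- feed_tray: White open tray 130 x 200 x 30 mm with radishes, loose on the bench left of the gate's swing. Origin: centre of its underside. To be left alone.
- scale: Flat black pocket scale 100 x 140 x 20 mm, loose on the bench in front of the pen's fixed panel. Origin: centre of its underside. To be left alone.
- vial_rack: Wooden block 45 x 150 x 22 mm with four glass vials in it, 56 mm high in all, loose on the bench to the right of the scale. Origin: centre of its underside. To be left alone.

How it is judged:
On the way, in this order (a step that is already met when the one before it is completed fails the run):
1. the safety bolt is drawn clear while the gate is still shut (value of joint safety above 0.009 m and value of joint gate_angle below 0.1 rad), for 0.2 s.
2. the latch grip is squeezed until its tongue is clear (value of joint latch above 0.009 m), for 0.1 s.
3. the gate is swung out past its click-stop (value of joint gate_angle above 1.2 rad), for 0.1 s.
At the end, for the whole second after the job is handed in: Gate held at 83 degrees (1.45 rad) or wider, moving under 0.1 rad/s; fingers on the latch grip with over 1.5 N, its trigger squeezed over 9 mm; safety bolt still drawn over 9 mm; tray, scale and vial rack within 30 mm of where they stood (value of joint gate_angle above 1.45 rad and velocity of joint gate_angle between -0.1 and 0.1 rad/s and value of joint each of latch, safety above 0.009 m and contact force between the fingers and gate above 1.5 N and distance of each of feed_tray, scale, vial_rack from where it was at the start of the episode below 0.03 m); the arm keeps its last pose, push and grip.
It fails at once if the feed tray is pushed or knocked away (distance of feed_tray from where it was at the start of the episode above 0.03 m).
It fails at once if the scale is pushed or knocked away (distance of scale from where it was at the start of the episode above 0.03 m).
It fails at once if the vial rack is pushed or knocked away (distance of vial_rack from where it was at the start of the episode above 0.03 m).
It also fails if it takes over 45 s, if anything falls off the work surface, if the arm or the gripper's body presses on something with over 40 N, if the wrist force passes 120 N, or if a joint passes its speed limit or range.

## Working session

There is one attempt and no reset: what is moved stays moved. The work goes in short steps, Python scripts to look and compute and a tool call to move; the robot and the scene stay as the last step left them, time stands still between calls to the robot, and variables do not carry over. Pictures are saved under pics/ and viewed, and the job is handed in when it is done.

Besides the shell and the picture viewer there is one more tool, called as name(argument=value, ...), one argument or row to a line, values as JSON. servo_tool: Moves the arm, as the interface text tells. Its arguments: {"type":"object","properties":{"motion":{"type":"array","items":{"type":"array","items":{"type":"number"}}},"hand":{"type":"number"},"squeeze":{"type":"number"}},"required":["motion"]}

```bash
mkdir -p pics; cat > h.py <<'E'
import numpy as np,cv2
from scipy.spatial.transform import Rotation as R
from cell import telemetry, viewer, hand_in, spotter
def cam(n): return viewer.camera(n)
def rot(p):
    a=np.array(p["attitude"],float)
    return a if a.shape==(3,3) else R.from_quat(a).as_matrix()
def world(p,u,v,d=None):
    K=np.array(p["intrinsics"]); d=p["depth"][int(v),int(u)] if d is None else d
    return rot(p)@(np.array([(u-K[0,2])/K[0,0],(v-K[1,2])/K[1,1],1])*d)+np.array(p["position"])
def proj(p,X):
    K=np.array(p["intrinsics"]); c=rot(p).T@(np.array(X)-np.array(p["position"])); c=K@c; return c[:2]/c[2]
def cloud(p,mask=None):
    K=np.array(p["intrinsics"]); v,u=np.nonzero((p["depth"]>0) if mask is None else mask&(p["depth"]>0)); d=p["depth"][v,u]
    c=np.stack([(u-K[0,2])/K[0,0]*d,(v-K[1,2])/K[1,1]*d,d]); return (rot(p)@c).T+np.array(p["position"]),u,v
E
python3 - <<'E'
from h import *
print({k:np.round(v,3).tolist() for k,v in telemetry.read_state().items()})
for n in("scene","top"):
    p=cam(n); cv2.imwrite(f"pics/{n}0.png",p["pixels"]); print(n,p["position"],p["attitude"],p["intrinsics"])
    for t in("gate_hinge","click_stop","latch_grip","safety_grip","pen","gate","feed_tray","scale","vial_rack"):
        r=spotter.spot_in(p,t); print(t,[(np.round(x["point"],3).tolist(),round(x["confidence"],2)) for x in r[:2]])
E
```

```text
{'clock': 0.0, 'q': [1.012, 0.343, 1.525, -0.0, 1.275, -0.146], 'qd': [-0.001, 0.002, 0.001, -0.0, -0.001, 0.0], 'tau': [-0.002, -43.124, -24.422, 0.072, 0.056, -0.0], 'ee_pos': [0.21, 0.481, 0.226], 'tool_rot': [0.205, 0.979, -0.001, -0.0], 'force': [-0.888, 0.191, 0.004], 'torque': [-0.012, -0.017, -0.032], 'grip_width': 1.002}
scene [1.38439628 0.56802317 0.91415006] [ 0.42936789  0.78535418 -0.38880243 -0.21839116] [[493.02825914   0.         319.83069518]
 [  0.         493.02825914 204.30554686]
 [  0.           0.           1.        ]]
gate_hinge [([0.79, -0.013, 0.071], 0.73), ([0.46, -0.145, 0.019], 0.42)]
click_stop [([0.789, -0.012, 0.068], 0.75)]
latch_grip [([0.594, 0.046, 0.186], 0.89), ([0.458, -0.147, 0.019], 0.72)]
safety_grip [([0.785, -0.013, 0.072], 0.91)]
pen [([0.786, -0.013, 0.064], 0.91)]
gate [([0.587, 0.043, 0.187], 0.96)]
feed_tray [([0.585, 0.044, 0.187], 0.26)]
scale [([0.46, -0.143, 0.019], 0.85)]
vial_rack [([0.514, -0.366, 0.022], 0.89)]
top [0.43709    0.06817527 1.25248465] [-0.70113448  0.71142082 -0.03950536  0.02702199] [[374.03670796   0.         320.60412381]
 [  0.         374.03670796 193.97504221]
 [  0.           0.           1.        ]]
gate_hinge [([0.77, -0.037, 0.035], 0.7)]
click_stop [([0.769, -0.035, 0.032], 0.82)]
latch_grip [([0.585, 0.038, 0.234], 0.78)]
safety_grip [([0.77, -0.036, 0.036], 0.59)]
pen [([0.768, -0.038, 0.035], 0.65), ([0.504, -0.346, 0.021], 0.25)]
gate [([0.584, 0.039, 0.24], 0.57)]
feed_tray [([0.526, 0.435, 0.007], 0.68)]
scale [([0.446, -0.148, 0.02], 0.64)]
vial_rack [([0.503, -0.347, 0.022], 0.64)]
```

View pics/scene0.png

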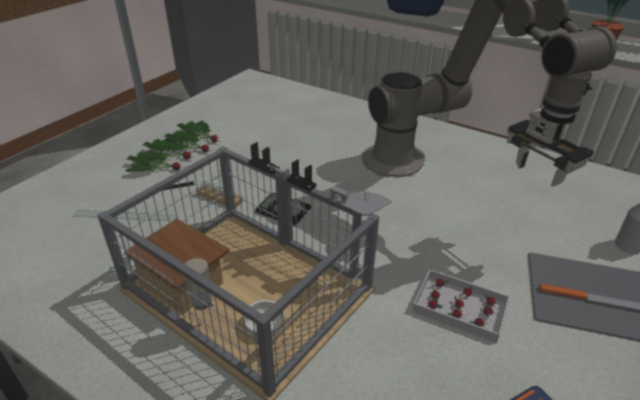

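View pics/top0.png

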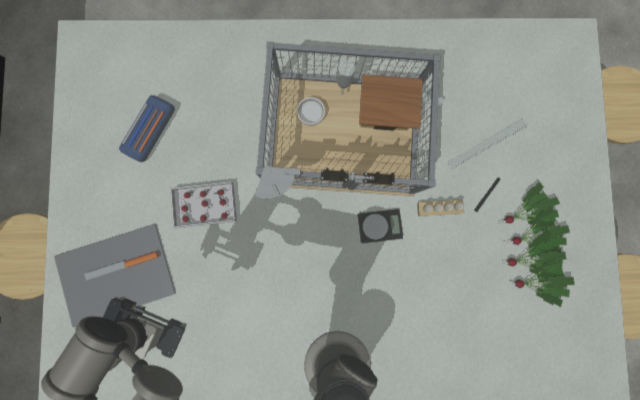

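The top view shows the pen's front along row ~178: the click plate is at (275,182), the latch grip at (335,175) and the safety catch at (379,179). The tray is at (205,203), the scale at (380,225) and the vial rack at (441,206). Next I'll get precise points from depth.

```bash
python3 - <<'E'
from h import *
for n in("top","scene"):
    p=cam(n); P,u,v=cloud(p)
    m=(P[:,2]>0.255)&(P[:,2]<0.31)&(P[:,0]>0.45)&(P[:,0]<0.75)&(P[:,1]<.3)
    Q=P[m]; print(n,len(Q),Q.min(0),Q.max(0))
    img=np.zeros((400,640),np.uint8); img[v[m],u[m]]=255
    k,l,st,ce=cv2.connectedComponentsWithStats(img)
    for i in range(1,k):
        if st[i,4]>=4:
            s=Q[l[v[m],u[m]]==i]; print(st[i],s.mean(0).round(4),s.min(0).round(4),s.max(0).round(4))
    # rails 0.225..0.25
    m=(P[:,2]>0.225)&(P[:,2]<0.252)&(P[:,0]>0.45)&(P[:,0]<1.2)&(P[:,1]<.3)
    Q=P[m]; print('rails',len(Q)); np.save(f'rails_{n}.npy',P[m])
    r=cv2.minAreaRect(Q[:,:2].astype(np.float32)); print(r, cv2.boxPoints(r).round(4).tolist())
    if n=="top": c=p["pixels"][130:210,250:450]; cv2.imwrite("pics/z1.png",cv2.resize(c,None,fx=4,fy=4,interpolation=cv2.INTER_CUBIC))
    else: c=p["pixels"][130:230,200:400]; cv2.imwrite("pics/z2.png",cv2.resize(c,None,fx=4,fy=4,interpolation=cv2.INTER_CUBIC))
E
```

```text
top 285 [ 0.5591678  -0.13773878  0.2550903 ] [0.60252952 0.1434824  0.30094253]
[285 167  16   8  94] [0.5931 0.1241 0.2706] [0.5837 0.1039 0.257 ] [0.6025 0.1435 0.2757]
[325 167   4  12  33] [0.5839 0.0348 0.2911] [0.5736 0.0304 0.258 ] [0.5965 0.0384 0.3007]
[339 168   5  12  36] [ 0.5814 -0.0038  0.2906] [ 0.5704 -0.0086  0.2561] [ 5.943e-01 -3.000e-04  3.009e-01]
[374 171   5  11  46] [ 0.5728 -0.0954  0.2849] [ 0.5626 -0.0992  0.2551] [ 0.5851 -0.0932  0.2998]
[351 172   3   8  21] [ 0.5795 -0.0349  0.2605] [ 0.5696 -0.038   0.2566] [ 0.5888 -0.0321  0.2668]
[388 172   6  11  51] [ 0.5698 -0.134   0.2845] [ 0.5592 -0.1377  0.2556] [ 0.5821 -0.1315  0.2995]
rails 4541
((0.7289081811904907, -0.031807273626327515), (0.4943055808544159, 0.4442482888698578), 85.2022705078125) [[0.4869000017642975, -0.25949999690055847], [0.9296000003814697, -0.29670000076293945], [0.9708999991416931, 0.19589999318122864], [0.5281999707221985, 0.23309999704360962]]
scene 683 [ 0.55566912 -0.14112595  0.25511638] [0.6034799  0.14506094 0.29897001]
[250 142   9  19 128] [ 0.5727 -0.1354  0.2781] [ 0.5576 -0.1411  0.2561] [ 0.5844 -0.1307  0.2985]
[262 147   8  19 131] [ 0.5752 -0.0969  0.2776] [ 0.5557 -0.1042  0.2551] [ 0.5875 -0.0933  0.2981]
[291 159   8  20 132] [ 0.5837 -0.0043  0.2779] [ 0.5704 -0.0106  0.2554] [ 0.5942 -0.0007  0.299 ]
[304 165   8  20 132] [0.5867 0.0346 0.2784] [0.5731 0.0284 0.2555] [0.5978 0.0386 0.2984]
[282 168   7   7  25] [ 0.5798 -0.0353  0.2591] [ 0.5682 -0.0395  0.2561] [ 0.5904 -0.0312  0.2633]
[330 186  19  14 135] [0.5944 0.1245 0.267 ] [0.5809 0.1018 0.2554] [0.6035 0.1451 0.2718]
rails 6728
((0.7255358695983887, -0.03318452835083008), (0.49659234285354614, 0.44767165184020996), 85.21082305908203) [[0.48179998993873596, -0.26190000772476196], [0.9279000163078308, -0.2992999851703644], [0.9692999720573425, 0.1956000030040741], [0.5231999754905701, 0.2328999936580658]]
```

View pics/z1.png

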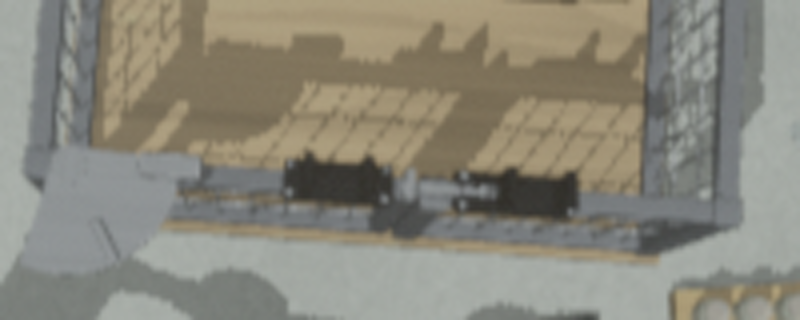

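View pics/z2.png

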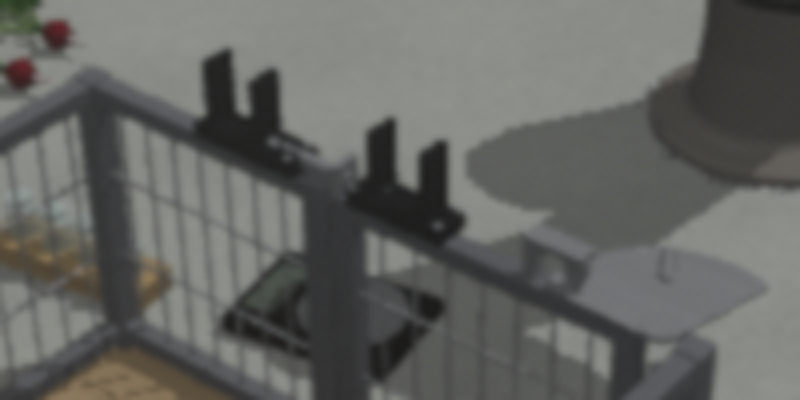

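Bars found: their spacing matches the spec and the pen is turned about 4.8°. The hinge is at roughly (0.599, 0.196), the safety grip at (0.572, -0.123) and the latch grip at (0.584, 0.023). I'll lift and head for the safety catch.

servo_tool(
  motion=[
    [0,0,45,0,0,0],
    [5,-8,90,0,0,2],
    [20,-34,120,0,0,5],
    [42,-70,135,0,0,8],
    [65,-108,140,0,0,11],
    [88,-147,140,0,0,14],
    [111,-186,140,0,0,17],
    [134,-224,140,0,0,18.8],
    [157,-263,140,0,0,18.8],
    [180,-302,140,0,0,18.8],
  ],
  hand=91.8,
)

```text
clock: 2.1
ee_pos: [0.3911, 0.1772, 0.367]
tool_rot: [0.042, 0.999, 0.0, 0.0]
force: [-0.4, 1.1, 1.0]
grip_width: 0.999
```

servo_tool(
  motion=[
    [23,-39,0,0,0,0],
    [46,-77,0,0,0,0],
    [69,-116,0,0,0,0],
    [92,-154,0,0,0,0],
    [115,-193,0,0,0,0],
    [138,-231,0,0,0,0],
    [160,-268,0,0,0,0],
    [175,-290,0,0,0,0],
    [181,-302,0,0,0,0],
    [181,-302,0,0,0,0],
  ],
)

```text
clock: 3.1
ee_pos: [0.5718, -0.1242, 0.3659]
tool_rot: [0.043, 0.999, 0.0, -0.001]
force: [0.4, -0.5, 0.4]
grip_width: 1.003
```

```bash
python3 - <<'E'
from h import *
s=telemetry.read_state();print({k:np.round(v,4).tolist() for k,v in s.items()}); print(R.from_quat(s['tool_rot']).as_matrix().round(4))
p=cam("scene"); cv2.imwrite("pics/s1.png",cv2.resize(p["pixels"][60:230,160:420],None,fx=3,fy=3)); 
E
```

```text
{'clock': 3.1, 'q': [-0.3448, 0.4021, 1.0592, -0.0, 1.6816, -1.8292], 'qd': [0.038, -0.0384, 0.0354, 0.0133, 0.0038, 0.0181], 'tau': [-1.2143, -47.7097, -27.4604, -0.1958, 0.011, -0.1877], 'ee_pos': [0.5718, -0.1242, 0.3659], 'tool_rot': [0.0432, 0.9991, 0.0002, -0.0006], 'force': [0.4079, -0.5457, 0.4197], 'torque': [0.0745, -0.0019, 0.0306], 'grip_width': 1.0033}
[[-9.963e-01  8.630e-02 -1.300e-03]
 [ 8.630e-02  9.963e-01  5.000e-04]
 [ 1.300e-03  3.000e-04 -1.000e+00]]
```

View pics/s1.png

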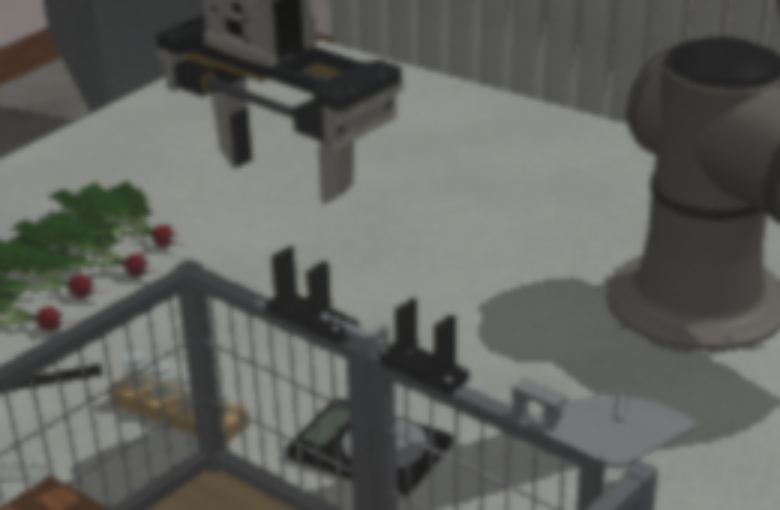

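The fingers stand open above the safety catch (bars at ~(285,275) and (320,285) in the crop). I'll descend and squeeze.

servo_tool(
  motion=[
    [0,0,-30,0,0,0],
    [0,0,-60,0,0,0],
    [0,0,-90,0,0,0],
    [0,0,-108,0,0,0],
    [0,0,-108,0,0,0],
  ],
)

```text
clock: 3.65
ee_pos: [0.5698, -0.1209, 0.2568]
tool_rot: [0.041, 0.999, 0.001, -0.002]
force: [-0.3, -0.6, -0.2]
grip_width: 0.997
```

```bash
python3 - <<'E'
from h import *
p=cam("scene"); cv2.imwrite("pics/s2.png",cv2.resize(p["pixels"][80:230,180:400],None,fx=3.5,fy=3.5,interpolation=cv2.INTER_CUBIC)); 
E
```

```text
(no output)
```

View pics/s2.png

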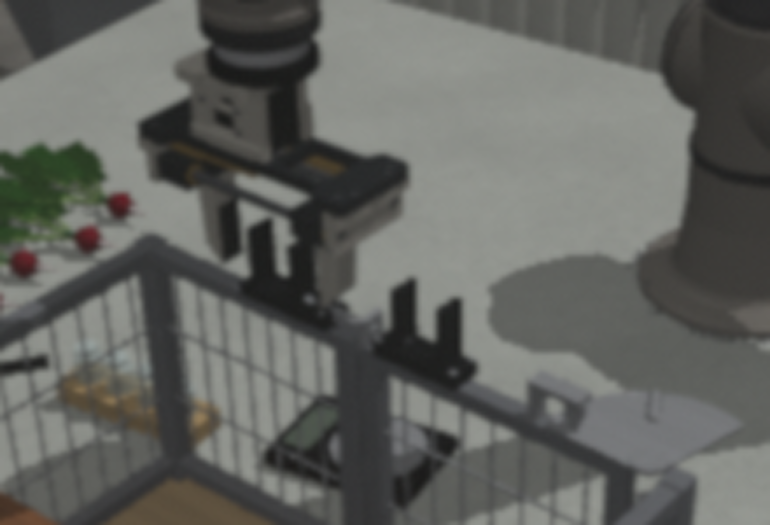

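The fingers straddle both bars of the safety catch, clear of the latch grip. Closing.

servo_tool(
  motion=[
    [0,0,0,0,0,0],
    [0,0,0,0,0,0],
    [0,0,0,0,0,0],
    [0,0,0,0,0,0],
    [0,0,0,0,0,0],
    [0,0,0,0,0,0],
    [0,0,0,0,0,0],
    [0,0,0,0,0,0],
  ],
  hand=20,
  squeeze=20,
)

```text
clock: 4.5
ee_pos: [0.5716, -0.1242, 0.2589]
tool_rot: [0.042, 0.999, -0.001, 0.0]
force: [-1.6, -14.2, 0.2]
grip_width: 0.354
```

```bash
python3 - <<'E'
from h import *
p=cam("scene"); s=telemetry.read_state();print(s['ee_pos'],s['force'],s['grip_width']*91.8)
cv2.imwrite("pics/s3.png",cv2.resize(p["pixels"][80:230,180:400],None,fx=3.5,fy=3.5,interpolation=cv2.INTER_CUBIC)); 
E
```

```text
[ 0.57149963 -0.12571958  0.25879546] [-0.2354228  -2.25765245  4.49301247] 29.781750927146327
```

View pics/s3.png

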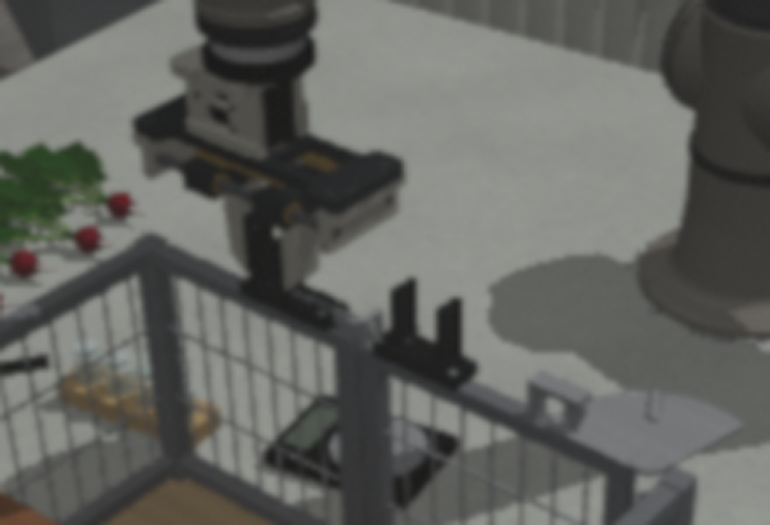

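Opening stands at 29.8 mm, so the bolt is fully drawn. I'll hold briefly, open, rise and shift to above the latch grip.

servo_tool(
  motion=[
    [0,0,0,0,0,0],
    [0,0,0,0,0,0],
    [0,0,0,0,0,0],
  ],
)

```text
clock: 4.85
ee_pos: [0.5715, -0.1257, 0.2588]
tool_rot: [0.043, 0.999, -0.002, 0.0]
force: [-0.5, -8.1, 0.5]
grip_width: 0.321
```

servo_tool(
  motion=[
    [0,0,0,0,0,0],
    [0,0,0,0,0,0],
    [0,0,0,0,0,0],
    [0,0,0,0,0,0],
    [0,0,30,0,0,0],
    [0,0,60,0,0,0],
    [4,45,70,0,0,0],
    [8,90,70,0,0,0],
    [12,135,70,0,0,0],
    [12,147,70,0,0,0],
  ],
  hand=91.8,
)

```text
clock: 5.85
ee_pos: [0.5835, 0.0282, 0.3289]
tool_rot: [0.04, 0.999, 0.001, 0.0]
force: [-0.3, -1.3, 0.8]
grip_width: 0.998
```

```bash
python3 - <<'E'
from h import *
import time
s=telemetry.read_state();print(s['ee_pos'],s['force'],s['grip_width']*91.8,s['q'])
p=cam("scene"); P,u,v=cloud(p)
m=(P[:,2]>0.258)&(P[:,2]<0.3)&(P[:,0]>0.5)&(P[:,0]<0.7)&(P[:,1]<.06)&(P[:,1]>-.2)
Q=P[m]; img=np.zeros((400,640),np.uint8); img[v[m],u[m]]=255
k,l,st,ce=cv2.connectedComponentsWithStats(img)
for i in range(1,k):
    if st[i,4]>=15:
        t=Q[l[v[m],u[m]]==i]; print(st[i],np.median(t,0).round(4),t.min(0).round(4),t.max(0).round(4))
cv2.imwrite("pics/s4.png",cv2.resize(p["pixels"][60:230,180:400],None,fx=3.4,fy=3.4,interpolation=cv2.INTER_CUBIC)); 
E
```

```text
[0.58352036 0.02817857 0.32889094] [-0.33223682 -1.33763065  0.78262472] 91.64217180335702 [-8.37458550e-02  4.03740359e-01  1.15370754e+00  1.54102174e-03
  1.58393947e+00 -1.57412745e+00]
[250 142  16  21 226] [ 0.5745 -0.117   0.2809] [ 0.5581 -0.1418  0.2583] [ 0.5855 -0.1072  0.2984]
[291 159   8  19 123] [ 0.5843 -0.0038  0.2792] [ 0.5687 -0.0103  0.259 ] [5.959e-01 5.000e-04 2.988e-01]
[304 165   8  18 124] [0.5886 0.0351 0.2799] [0.5729 0.0276 0.2583] [0.5975 0.038  0.2987]
[282 168   7   6  16] [ 0.581  -0.035   0.2599] [ 0.572  -0.0405  0.2583] [ 0.59   -0.0318  0.2626]
```

View pics/s4.png

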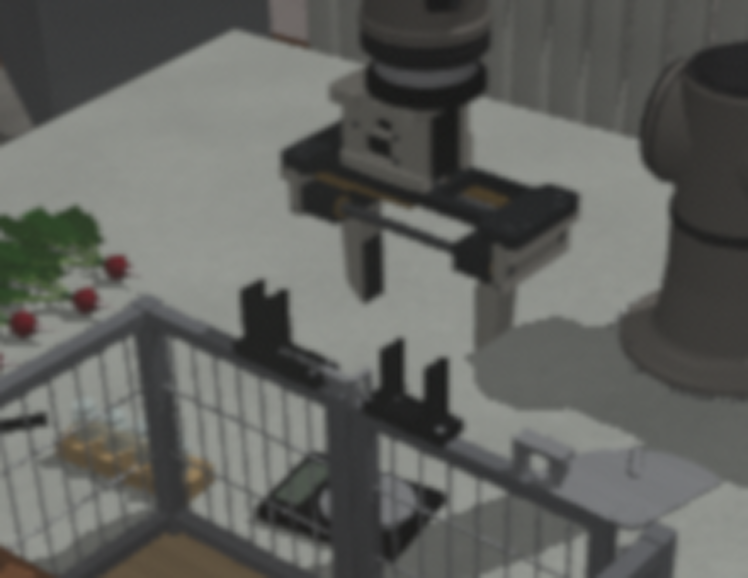

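The tab now stands next to the thumb rest (crop (265,315)), so the bolt is drawn, and the latch bars stand at (392,370) and (437,385). Descend and squeeze the latch.

servo_tool(
  motion=[
    [0,0,0,0,0,0],
    [0,-1,-30,0,0,0],
    [0,-1,-60,0,0,0],
    [0,-1,-70,0,0,0],
    [0,-1,-70,0,0,0],
  ],
)

```text
clock: 6.4
ee_pos: [0.5831, 0.0215, 0.2576]
tool_rot: [0.043, 0.999, -0.0, -0.001]
force: [0.1, -0.2, 0.5]
grip_width: 0.999
```

servo_tool(
  motion=[
    [0,0,0,0,0,0],
    [0,0,0,0,0,0],
    [0,0,0,0,0,0],
    [0,0,0,0,0,0],
    [0,0,0,0,0,0],
    [0,0,0,0,0,0],
    [0,0,0,0,0,0],
    [0,0,0,0,0,0],
    [0,0,0,0,0,0],
    [0,0,0,0,0,0],
  ],
  hand=10,
  squeeze=40,
)

```text
clock: 7.4
ee_pos: [0.5838, 0.0222, 0.2595]
tool_rot: [0.042, 0.999, -0.001, 0.001]
force: [-1.2, -4.7, 5.2]
grip_width: 0.325
```

```bash
python3 - <<'E'
from h import *
p=cam("scene"); 
for i in range(3):
    s=telemetry.read_state();print(s['ee_pos'],s['force'],s['grip_width']*91.8); 
cv2.imwrite("pics/s5.png",cv2.resize(p["pixels"][80:250,200:420],None,fx=3.4,fy=3.4,interpolation=cv2.INTER_CUBIC)); 
E
```

```text
[0.58386449 0.02220179 0.25947655] [-1.14468903 -4.8292683   5.96070113] 29.03025933916149
[0.58386449 0.02220179 0.25947655] [-1.14468903 -4.8292683   5.96070113] 29.03025933916149
[0.58386449 0.02220179 0.25947655] [-1.14468903 -4.8292683   5.96070113] 29.03025933916149
```

View pics/s5.png

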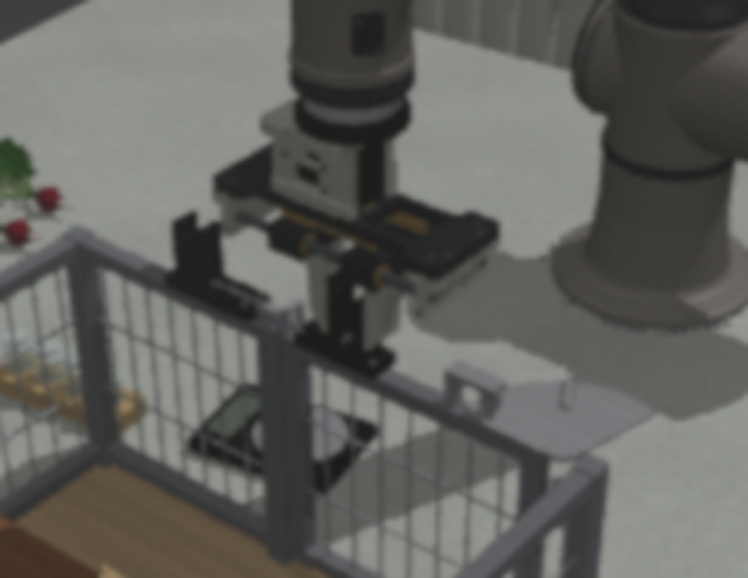

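The opening is 29 mm, so the latch is fully squeezed. Computing the arc about the hinge.

```bash
python3 - <<'E'
import numpy as np
a=np.deg2rad(-94.88); r=173.5
def f(p): t=a-np.deg2rad(p); return r*np.array([np.cos(t),np.sin(t)])
for st in (0,35,70):
    print(st,[[*(f(p)-f(st)).round(0).astype(int).tolist(),p-st] for p in (range(st+3,st+39,3) if st==0 else range(st+4,st+40,4))])
E
```

```text
0 [[-9, 1, 3], [-18, 2, 6], [-27, 4, 9], [-36, 7, 12], [-44, 10, 15], [-53, 13, 18], [-61, 17, 21], [-69, 21, 24], [-77, 26, 27], [-84, 31, 30], [-92, 36, 33], [-99, 42, 36]]
35 [[-9, 8, 4], [-17, 17, 8], [-25, 26, 12], [-32, 36, 16], [-39, 46, 20], [-45, 57, 24], [-49, 68, 28], [-54, 79, 32], [-57, 91, 36]]
70 [[-3, 12, 4], [-5, 24, 8], [-6, 36, 12], [-6, 48, 16], [-5, 60, 20], [-4, 72, 24], [-2, 84, 28], [1, 96, 32], [5, 107, 36]]
```

servo_tool(
  motion=[
    [-9,1,0,0,0,-3],
    [-18,2,0,0,0,-6],
    [-27,4,0,0,0,-9],
    [-36,7,0,0,0,-12],
    [-44,10,0,0,0,-15],
    [-53,13,0,0,0,-18],
    [-61,17,0,0,0,-21],
    [-69,21,0,0,0,-24],
    [-77,26,0,0,0,-27],
    [-84,31,0,0,0,-30],
  ],
)

```text
clock: 8.45
ee_pos: [0.4989, 0.0524, 0.2595]
tool_rot: [0.301, 0.954, -0.002, 0.0]
force: [-3.4, -9.2, 8.1]
grip_width: 0.323
```

```bash
python3 - <<'E'
from h import *
p=cam("scene"); s=telemetry.read_state();print(s['ee_pos'],s['force'],s['torque'],s['grip_width']*91.8); 
cv2.imwrite("pics/s6.png",cv2.resize(p["pixels"][80:250,200:420],None,fx=3.4,fy=3.4,interpolation=cv2.INTER_CUBIC)); 
a=np.deg2rad(-94.88); r=173.5
def f(p): t=a-np.deg2rad(p); return r*np.array([np.cos(t),np.sin(t)])
for st in (30,65): print(st,[[*(f(p)-f(st)).round(0).astype(int).tolist(),p-st] for p in np.arange(st+3.5,st+38.5,3.5)])
E
```

```text
[0.49775723 0.05317791 0.25948107] [-5.08487194 -9.52874279  5.19681145] [-1.91643559  0.69240977 -0.3938192 ] 29.258722807123934
30 [[-9, 6, np.float64(3.5)], [-17, 13, np.float64(7.0)], [-24, 20, np.float64(10.5)], [-31, 28, np.float64(14.0)], [-38, 36, np.float64(17.5)], [-44, 45, np.float64(21.0)], [-50, 54, np.float64(24.5)], [-55, 63, np.float64(28.0)], [-60, 73, np.float64(31.5)], [-64, 83, np.float64(35.0)]]
65 [[-3, 10, np.float64(3.5)], [-6, 20, np.float64(7.0)], [-8, 31, np.float64(10.5)], [-10, 41, np.float64(14.0)], [-10, 52, np.float64(17.5)], [-11, 62, np.float64(21.0)], [-10, 73, np.float64(24.5)], [-9, 83, np.float64(28.0)], [-7, 94, np.float64(31.5)], [-5, 104, np.float64(35.0)]]
```

View pics/s6.png

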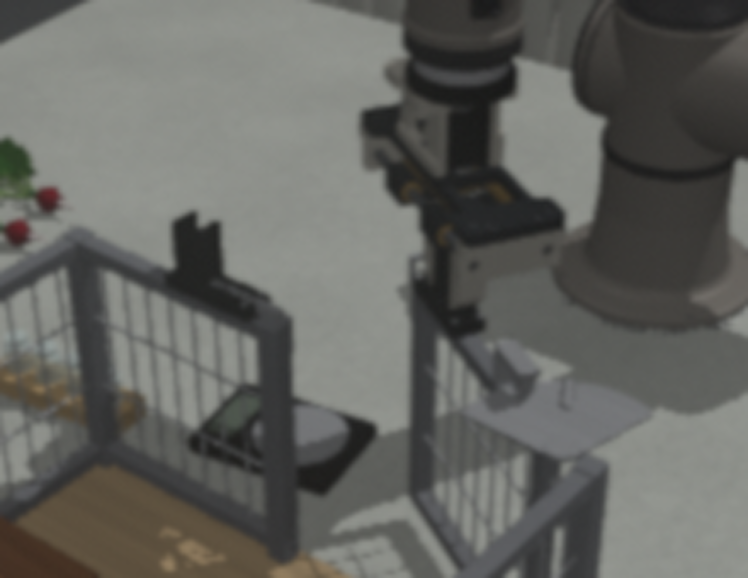

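The gate has come with the hand to ~30°, with the grip still squeezed at 29 mm. Continuing over the click-stop.

servo_tool(
  motion=[
    [-9,6,0,0,0,-3.5],
    [-17,13,0,0,0,-7],
    [-24,20,0,0,0,-10.5],
    [-31,28,0,0,0,-14],
    [-38,36,0,0,0,-17.5],
    [-44,45,0,0,0,-21],
    [-50,54,0,0,0,-24.5],
    [-55,63,0,0,0,-28],
    [-60,73,0,0,0,-31.5],
    [-64,83,0,0,0,-35],
  ],
)

```text
clock: 9.5
ee_pos: [0.4345, 0.1363, 0.2595]
tool_rot: [0.574, 0.819, -0.001, 0.0]
force: [-2.8, -7.2, 8.6]
grip_width: 0.319
```

```bash
python3 - <<'E'
from h import *
p=cam("scene"); s=telemetry.read_state();print(s['ee_pos'],s['force'],s['torque'],s['grip_width']*91.8,s['q']); 
cv2.imwrite("pics/s7.png",cv2.resize(p["pixels"][80:250,200:420],None,fx=3.4,fy=3.4,interpolation=cv2.INTER_CUBIC)); 
E
```

```text
[0.43399795 0.13770125 0.25948623] [-5.64900927 -4.67443456 11.09924466] [-1.42628256  1.07689632 -0.86902829] 29.630326107808038 [ 1.38831745e-01  1.87772466e-01  1.64333515e+00 -2.69900074e-04
  1.31192408e+00 -2.06034086e-01]
```

View pics/s7.png

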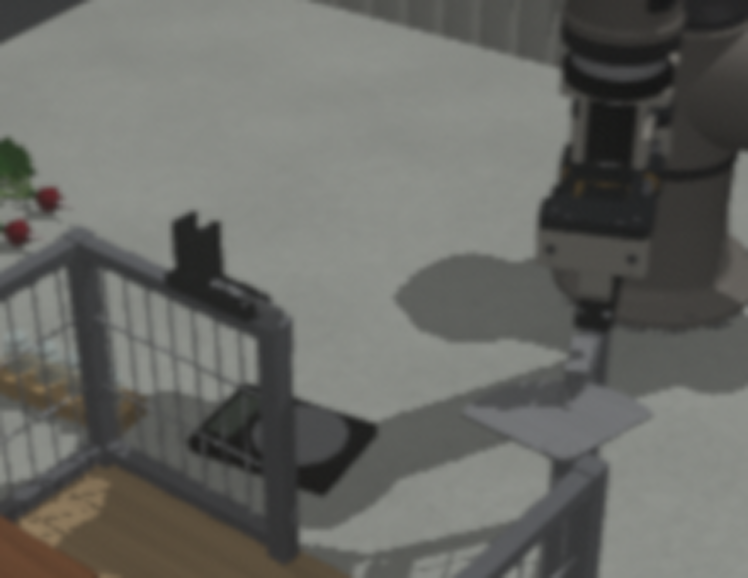

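The gate is at ~65° and still held, around the ridge. Continuing to ~95°.

servo_tool(
  motion=[
    [-3,10,0,0,0,-3.5],
    [-6,20,0,0,0,-7],
    [-8,31,0,0,0,-10.5],
    [-10,41,0,0,0,-14],
    [-10,52,0,0,0,-17.5],
    [-11,62,0,0,0,-21],
    [-10,73,0,0,0,-24.5],
    [-9,83,0,0,0,-28],
    [-8,90,0,0,0,-30.5],
    [-8,90,0,0,0,-30.5],
  ],
)

```text
clock: 10.55
ee_pos: [0.4274, 0.2271, 0.2594]
tool_rot: [0.769, 0.64, -0.0, 0.0]
force: [-0.9, -8.5, 9.6]
grip_width: 0.321
```

servo_tool(
  motion=[
    [0,0,0,0,0,0],
    [0,0,0,0,0,0],
    [0,0,0,0,0,0],
    [0,0,0,0,0,0],
    [0,0,0,0,0,0],
  ],
)

```text
clock: 11.05
ee_pos: [0.4273, 0.2264, 0.2595]
tool_rot: [0.768, 0.64, -0.0, 0.0]
force: [-0.0, -6.2, 8.9]
grip_width: 0.321
```

```bash
python3 - <<'E'
from h import *
s=telemetry.read_state();print(s['ee_pos'],s['force'],s['torque'],s['grip_width']*91.8,s['q'],s['qd']); 
y=R.from_quat(s['tool_rot']).as_matrix()[:,1]; print('gate deg by jaw',85.12-np.degrees(np.arctan2(y[1],y[0])))
e=np.array(s['ee_pos'][:2])-[.5988,.1953]; print('by pos',np.linalg.norm(e),-94.88-np.degrees(np.arctan2(e[1],e[0]))+360)
for n in("scene","top"):
    p=cam(n); cv2.imwrite(f"pics/{n}9.png",p["pixels"]); 
    for t in ("feed_tray","scale","vial_rack","gate"):
        r=spotter.spot_in(p,t); print(n,t,[(np.round(x["point"],3).tolist(),round(x["confidence"],2)) for x in r[:2]])
s=telemetry.read_state();print(s['ee_pos'],s['force'],s['grip_width']*91.8)
E
```

```text
[0.42733071 0.22639055 0.25946303] [-0.04023027 -6.24656909  8.93316016] [-1.08318457  0.69750356 -0.61157095] 29.466540513299694 [ 3.28959537e-01  2.40587083e-01  1.57462343e+00 -6.53064318e-04
  1.32677540e+00  5.11167881e-01] [ 0.00146555 -0.00056656 -0.00029001 -0.00217983  0.00040598  0.00052097]
gate deg by jaw 95.55072233065772
by pos 0.1742651393990096 95.39712911653527
scene feed_tray [([0.527, 0.436, 0.007], 0.94)]
scene scale [([0.46, -0.12, 0.017], 0.93), ([0.791, -0.008, 0.061], 0.42)]
scene vial_rack [([0.514, -0.365, 0.02], 0.78), ([0.45, 0.228, 0.164], 0.59)]
scene gate [([0.441, 0.226, 0.163], 0.83)]
top feed_tray [([0.535, 0.445, 0.003], 0.94)]
top scale [([0.449, -0.146, 0.023], 0.77)]
top vial_rack [([0.502, -0.347, 0.022], 0.59)]
top gate [([0.499, 0.208, 0.04], 0.74)]
[0.42731998 0.22640675 0.2594667 ] [-1.51296464 -6.37648899  9.2058211 ] 28.96810978213492
```

View pics/scene9.png

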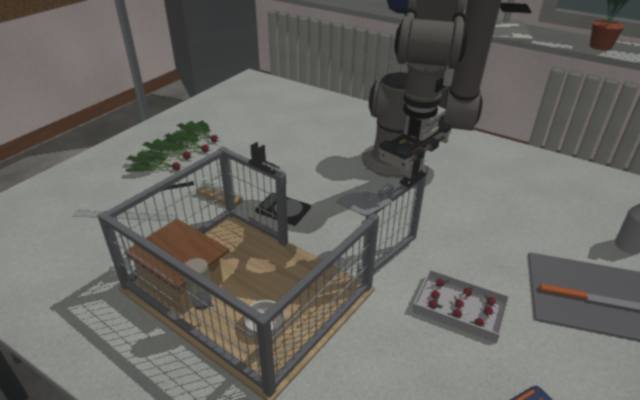

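View pics/top9.png

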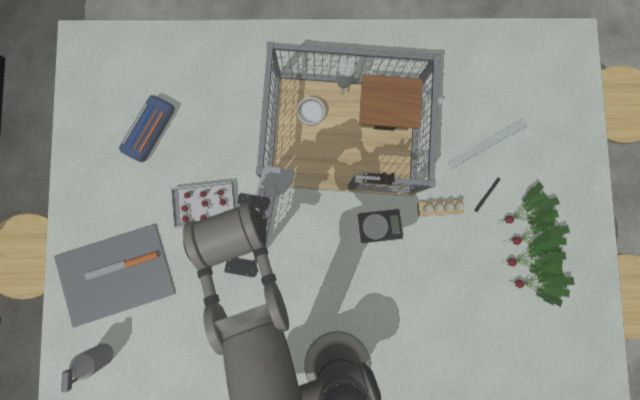

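The gate stands at ~95° with the hand on the grip at (410,180) in the scene view. The safety tab is still against its rest at (258,158). Tray, scale and rack are at the same pixels as at the start. Handing in.

```bash
python3 -c "
from h import *
print(hand_in())"
```

```text
the job is handed in; nothing more can be done
None
```

I drew the safety bolt, squeezed the latch grip and swung the gate past its click-stop. I handed the job in at about 11 s on the clock, still holding the gate open with the grip squeezed. The system gave no verdict.

- **Gate:** it stood at about 95° (1.66 rad), from both the jaw direction (95.6°) and the hand's position (95.4°). The arm's joint speeds were near zero.
- **Latch grip:** the fingers were 29–30 mm apart, which means fully squeezed, with the grip set to 40 N.
- **Safety bolt:** the fingers closed to 29.8 mm there, which means fully drawn. The final pictures show the tab still against its rest.
- **Tray, scale and vial rack:** they sit at the same pixels as at the start.
- **Disagreements:**
    - The network's scene-view point for the scale shifted 23 mm. The gate had partly hidden the scale at the start, and the top view moved only 4 mm.
    - The tray's top-view point shifted by about 13 mm with the arm partly hiding it. The scene view put it within 2 mm of the starting top-view point.

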